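# Seat and lock an instrument cassette in its loading cradle

### The arm

A 6-joint arm with a two-finger parallel gripper is mounted at the origin on the work surface. World frame = base frame: x ahead of the robot, y to its left, z up, the work surface at z = 0. Lengths are in m, angles in degrees, forces in N, time in s.
With the tool pointing down it reaches from about 0.275 to 0.775 m from the base axis. Payload 14.6 kg.
Tool frame: the origin (TCP) lies between the finger pads; the fingertips stand 11 mm ahead of it and the grasp point (between the pads) lies 8 mm behind it; z points along the fingers, y is the line along which they close (so a half turn about z gives the same grasp; the last joint's range is limited). The gripper opens to 85 mm and grips with 20 to 120 N. Pads are 22 mm wide; open, the fingers measure 114 mm over their backs; the gripper's body (76 mm by 85 mm) begins 54 mm behind the grasp point. The pads swing forward as they close: fully open they stand 13 mm farther back than shut.
Start: joints at [-73.642, 15.075, -2.767, 72.158, 0, 81.102], TCP at [0.224, -0.475, 0.242] pointing down, gripper open.
Joint ranges: [-151.79, 151.79], [-50.71, 97.33], [-67.44, 78.34], [-121.81, 120.89], [-77.56, 73.72], [-180, 180]. Speed limits (degrees/s): [108.29, 108.29, 147.25, 159.86, 180, 180].

### API

Orientations are given as a 3x3 rotation matrix whose columns are the frame's x, y, z axes.
In Python, from cell import ctrl, imaging, order gives the robot as it stands.
- The arm moves only by the tool arm_command, never from a script. Its arguments are lists of equal length, an entry for each row: "delta_pos": the shift along the tool's x, y, z in units of 500 mm (1.0 is 500 mm), a list of three; "angular": the turn, a rotation vector about the tool's x, y, z in units of 30 degrees (1.0 is 30 degrees), a list of three. A call has 1 to 20 rows; each row is the pose to reach, as a shift and turn from the pose commanded when the call began, along the tool's axes at that moment; what a row does not reach only later rows make up. A row lasts 1/8 s, in which the tool goes at most 62.5 mm and 10.7 degrees, less where a joint would pass 70% of its speed; a pose out of reach is approached as far as the arm can. A call with a number of a shift or a turn outside -1 to 1 is refused whole. A call with a gripper value outside its range is refused whole. "grip" is the opening, from -1 (shut) to 1 (fully open), set as the call begins (left out, the last holds). The fingers move at their own pace and stop on an object; "grip_force" is the grip in N (left out, the last holds). Time passes only in rows, so rows that repeat a pose let the fingers close. It gives the time, the measured TCP pose, the force, the opening and the grip force at its end, in the units of the state.
- ctrl.state(): the state, without advancing time (a new reading comes with each control period).
- imaging.snapshot(name): name is "scene" or "top" or "wrist"; returns a dict with "frame" (400x640x3 uint8, red, green, blue), "fx", "fy", "cx", "cy" (pixels), "rvec" (rotation vector, rad) and "tvec" (3), from world to camera coordinates, as OpenCV has them. Camera axes: x right, y down, z forward; pixel columns grow to the right and rows downward; lengths in m; the calibration is good to about 2 mm. A picture is of the moment at which its call begins. There is no depth.
- order.sign_off(): hands the job in; it is judged then, once.
The state is a dict: "time": time; "joint_positions": joint angles; "qvel": joint speeds; "joint_torque": joint torques, N m; "eef_pos": TCP position; "tool_rot": TCP orientation; "force": force on the tool from outside, world axes, zero at the start; "ft_torque": the same for the moment, N m; "finger_gap": finger opening in m; "gripper_force": force on a finger pad.
Only numpy, scipy, OpenCV 4.12 (cv2) and the standard library are available. Lean on these libraries where they do the work, as an engineer would, in place of code of your own. Each camera call takes 0.05 s, during which the arm holds its last target. There are 200 camera calls.

### The job

One of the two cassette cradles on the bench holds a steel instrument cassette that has not been pushed fully home. With the fingertips, first push the cassette away from the clamp slide until it is home against the cradle's back fence, and only then push that cradle's sprung clamp slide all the way in to its stop and let it go, so that it springs back and latches on the stop pin at mid position with its tongue over the cassette's edge. Only push: do not lift the cassette, leave the empty cradle's slide alone, and do not shift the other things on the bench.

Things in the scene. Friction and masses are not known exactly. Their poses are not given: they have to be found in the camera images.
- loaded_cradle: The cradle that holds the cassette: flat aluminium plate 295 (x) x 200 (y) x 8 mm, fixed to the bench at its left or right, turned up to 0.25 rad. Origin at bench height; plate from x = -145 to +150 mm. Its +x is the way cassette and slide are pushed, roughly away from the robot. Near half: clamp slide under the stop-pin bridge; far half: the cassette's bed (z = 8 mm) between side rails (tops z = 23 mm).
- fence (a point): Middle of the top edge of the face of the loaded cradle's back fence, which the cassette is pushed against: x = +140 mm in the cradle's frame, 45 mm above the bench.
- cassette_center (a point): Centre of the loose, closed steel instrument cassette, 110 (x) x 172 (y) x 30 mm high, 0.3 to 0.6 kg, lying square on the bed, its top 38 mm above the bench; sliding it needs 2 to 8 N. Home against the fence this point is at x = +85 mm in the cradle's frame; it starts 10 to 20 mm short. On its top stands a grip fin 8 thick (x) x 80 wide (y) x 22 mm high, top 60 mm above the bench.
- cassette_fin (a point): Point on the face of the fin that looks to the cradle's -x (the side to push on), mid width, 52 mm above the bench, 14 mm above the cassette's top. It lies 15 mm to -x of the cassette's centre.
- clamp_slide (a joint): Travel in m of the loaded cradle's steel clamp slide along the cradle's +x: 0 sprung out towards the robot, 0.050 at its hard stop. Its spring pushes back with 3 N at 0, 7 N at 0.050; passing the pin (about 0.014 to 0.028) adds up to 3 N. Let go beyond 0.036 it springs back and the stop pin catches it at 0.032 (latched at mid position); let go before 0.026 it returns to 0.
- clamp_slide_tip (a point): Far end of the slide's flat tongue (30 mm wide, 42 to 46 mm above the bench; this point is mid thickness); moves with the slide. At x = +8 mm in the cradle's frame when the slide is at 0; when latched it overlaps the edge of the seated cassette by 10 mm.
- clamp_slide_tab (a point): Middle of the top edge of the near face (looking to the cradle's -x, the side to push on) of the slide's upright push tab; moves with the slide; x = -132 mm in the cradle's frame at slide 0. The tab is 10 thick (x) x 50 wide (y), from 16 to 50 mm above the bench (this point: 50 mm). Nearer than it there is only the plate's edge and free bench.
- stop_pin (a joint): Lift in m of the loaded cradle's sprung stop pin: 0 down, about 0.008 while the slide's tooth passes under it, 0 again when it has dropped behind the tooth.
- stop_pin_top (a point): Top centre of the stop pin's round head (16 mm across), on the middle of the bridge (a dark bar 12 x 64 mm across the slide, its top 42 mm above the bench), 56 mm above the bench when down.
- spare_cradle: The other, identical cradle, with no cassette in its bed (a roll of tape lies there). Origin and axes as for the loaded cradle.
- spare_slide (a joint): Travel in m of the spare cradle's clamp slide: 0 at rest; to be left there.
- tape_roll: Bystander: paper tape roll 64 mm across, 22 mm high, lying in the spare cradle's bed. Origin at the centre of its underside.
- steel_bowl: Bystander: steel bowl 110 mm across, 45 mm high. Origin at the centre of its underside.
- spray_bottle: Bystander: white bottle with cap, 64 mm across, 150 mm high. Origin at the centre of its underside.
- swab_jar: Bystander: glass jar with steel cap, 70 mm across, 85 mm high. Origin at the centre of its underside.
- mug: Bystander: white mug 80 mm across, 90 mm high, handle on its +y side. Origin at the centre of its underside.
- brush: Bystander: cleaning brush lying on the bench near the robot. Its x axis runs along it.
- glove_box: Bystander: paper glove box 120 x 230 x 80 mm high. Origin at the centre of its underside.
Mind the look-alikes: they are no part of the job. What is shaped like the part that bears cassette_center but yellow is not meant.

How it is judged:
By the outcome, as a careful person would: the job done as asked, in the order asked, and still so for the second after the job is handed in, with the robot touching nothing.
It also fails if it takes over 40 s, if anything falls off the work surface, if the arm or the gripper's body presses on something with over 40 N, if the wrist force passes 120 N, or if a joint passes its speed limit or range.

## Working session

There is one attempt and no reset: what is moved stays moved. The work goes in short steps, Python scripts to look and compute and a tool call to move; the robot and the scene stay as the last step left them, time stands still between calls to the robot, and variables do not carry over. Pictures are saved under pics/ and viewed, at most 10 in all, crops included, and the job is handed in when it is done.

Besides the shell and the picture viewer there is one more tool, called after "Request:" by a JSON object that holds its "op" and its "data". arm_command: Moves the arm, as the interface text tells. Its arguments: {"type":"object","properties":{"delta_pos":{"type":"array","items":{"type":"array","items":{"type":"number","minimum":-1,"maximum":1}}},"angular":{"type":"array","items":{"type":"array","items":{"type":"number","minimum":-1,"maximum":1}}},"grip":{"type":"number"},"grip_force":{"type":"number"}},"required":["delta_pos","angular"]}

```bash
mkdir -p pics; cat > h.py <<'E'
import cv2,numpy as np
from cell import ctrl,imaging,order
def snap(n,f):
    s=imaging.snapshot(n); cv2.imwrite('pics/'+f,s['frame'][:,:,::-1]); np.save('pics/'+n+'.npy',s,allow_pickle=True); return s
def load(n): return np.load('pics/'+n+'.npy',allow_pickle=True).item()
def ray(s,u,v,z):
    R=cv2.Rodrigues(np.array(s['rvec'],float))[0];t=np.array(s['tvec'],float).ravel()
    d=R.T@np.array([(u-s['cx'])/s['fx'],(v-s['cy'])/s['fy'],1]);c=-R.T@t
    return c+d*(z-c[2])/d[2]
def proj(s,P):
    R=cv2.Rodrigues(np.array(s['rvec'],float))[0];p=np.atleast_2d(P)@R.T+np.array(s['tvec'],float).ravel()
    return p[:,:2]/p[:,2:]*[s['fx'],s['fy']]+[s['cx'],s['cy']]
E
python3 - <<'E'
from h import *
a=snap('top','top1.png');snap('scene','scene1.png')
s=ctrl.state();print(s['time'],s['eef_pos'],s['tool_rot'],s['finger_gap'],s['force'])
E
```

```text
0.1 [ 0.22393855 -0.4745908   0.24187022] [[ 9.04400944e-01  4.26683564e-01 -2.60236108e-04]
 [ 4.26683614e-01 -9.04400486e-01  9.24825145e-04]
 [ 1.59250027e-04 -9.47451217e-04 -9.99999538e-01]] 0.08549326508786521 [-0.5467327  -0.11591392  1.24073152]
```

View pics/top1.png

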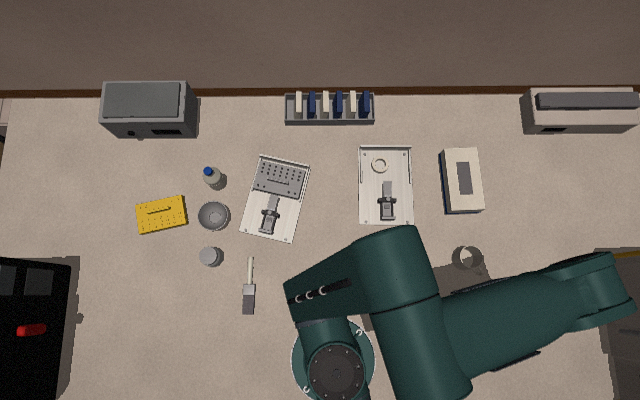

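View pics/scene1.png

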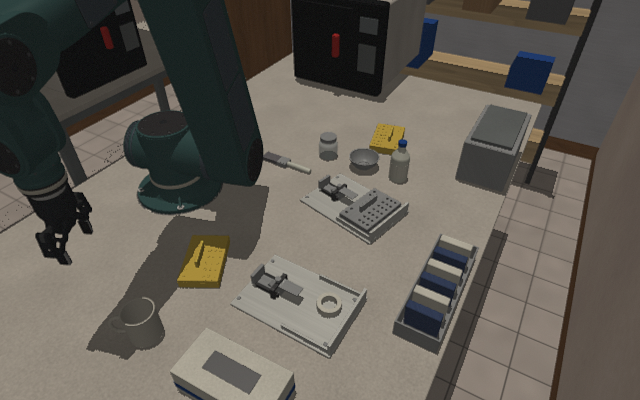

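The loaded cradle is the one at about (275,198) in the top view, with a grey cassette at (280,178). The cradle at (386,185) holds the tape, so it is the spare. The yellow cassettes at top (162,213) and scene (205,262) are look-alikes. I'll confirm with an enlarged crop.

```bash
python3 - <<'E'
from h import *
s=load('top'); c=s['frame'][145:250,230:320,::-1]
cv2.imwrite('pics/crop1.png',cv2.resize(c,None,fx=5.7,fy=5.7,interpolation=cv2.INTER_CUBIC))
R=cv2.Rodrigues(np.array(s['rvec'],float))[0];print(s['fx'],-R.T@np.array(s['tvec']).ravel())
E
```

```text
406.0863344854932 [0.21122498 0.05628716 1.46324339]
```

View pics/crop1.png

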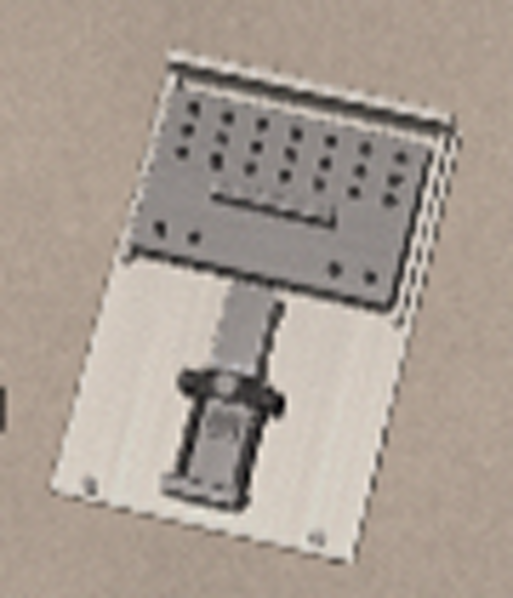

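The crop shows the grey steel cassette on its bed with the fin at crop (275,205), the bridge and pin at (230,388) and the tab at (205,492). That is the loaded cradle. Next I'll fit its pose from the plate and fence corners.

```bash
python3 - <<'E'
from h import *
from scipy.optimize import least_squares
s=load('top')
px=lambda u,v:(230+(u+.5)/5.7-.5,145+(v+.5)/5.7-.5)
L=np.array([[-.145,.1,.008],[-.145,-.1,.008],[.15,.1,.045],[.15,-.1,.045],[-.132,.025,.05],[-.132,-.025,.05]])
U=np.array([px(52,490),px(352,562),px(172,52),px(458,120),px(162,488),px(242,508)])
def T(p,L):
    c,n=np.cos(p[2]),np.sin(p[2]);return L@np.array([[c,n,0],[-n,c,0],[0,0,1]])+[p[0],p[1],0]
f=lambda p:(proj(s,T(p,L))-U).ravel()
r=least_squares(f,[.5,.2,-.2]);p=r.x;print(p,r.fun.reshape(-1,2).round(2))
np.save('pose.npy',p)
for n,u,z in [('fin top ends',(212,192),.06),('',(335,218),.06),('cass near L',(135,250),.038),('cass near R',(395,305),.038),('pin',(226,383),.056),('tab L',(162,488),.05),('tab R',(242,508),.05)]:
    w=ray(s,*px(*u),z); c,n2=np.cos(p[2]),np.sin(p[2]);d=w[:2]-p[:2]
    print(n,w.round(4),'cradle',(c*d[0]+n2*d[1]).round(4),(-n2*d[0]+c*d[1]).round(4))
print(T(p,np.array([[.055,0,.052],[-.132,0,.05]])))
E
```

```text
[ 0.5585896   0.20363712 -0.24699401] [[-0.22  0.42]
 [ 0.55  0.88]
 [-0.97 -1.21]
 [ 1.51 -0.88]
 [-0.26  0.38]
 [-0.59  0.22]]
fin top ends [0.625  0.2307 0.06  ] cradle 0.0578 0.0425
 [0.6074 0.153  0.06  ] cradle 0.0597 -0.0372
cass near L [0.5934 0.2818 0.038 ] cradle 0.0147 0.0843
cass near R [0.5562 0.116  0.038 ] cradle 0.0191 -0.0855
pin [0.5027 0.2202 0.056 ] cradle -0.0582 0.0024
tab L [0.438  0.2593 0.05  ] cradle -0.1305 0.0245
tab R [0.4252 0.2096 0.05  ] cradle -0.1308 -0.0268
[[0.61192045 0.19019015 0.052     ]
 [0.43059557 0.23590984 0.05      ]]
```

Request:
{"op": "arm_command", "data": {"delta_pos": [[0.06,-0.045,0],[0.14,-0.1,0],[0.24,-0.175,0],[0.34,-0.25,0],[0.44,-0.32,0],[0.54,-0.395,0],[0.62,-0.452,0],[0.62,-0.452,0]], "angular": [[0,0,-0.08],[0,0,-0.19],[0,0,-0.33],[0,0,-0.46],[0,0,-0.6],[0,0,-0.73],[0,0,-0.84],[0,0,-0.84]], "grip": -1}}

```text
time: 1.1
eef_pos: [0.4088, -0.1355, 0.2421]
tool_rot: [[0.632, 0.775, -0.0], [0.775, -0.632, 0.001], [0.0, -0.0, -1.0]]
force: [-0.7, 0.6, -0.5]
finger_gap: -0.0002
gripper_force: 0.0
```

```bash
cat >> h.py <<'E'
def goto(x,y,z):
    "cradle target of TCP -> tool shift (units), turn (units)"
    p=np.load('pose.npy');s=ctrl.state();c,n=np.cos(p[2]),np.sin(p[2])
    w=np.array([p[0]+c*x-n*y,p[1]+n*x+c*y,z]);R=np.array(s['tool_rot']);e=np.array(s['eef_pos'])
    G=np.array([[-n,c,0],[c,n,0],[0,0,-1.]]).T
    d=e-[p[0],p[1],0]
    print('t',s['time'],'cradle now',np.round([c*d[0]+n*d[1],-n*d[0]+c*d[1],d[2]],4),'F',np.round(s['force'],2),'gap',s['finger_gap'])
    print('shift',(R.T@(w-e)/.5).round(4),'turn',(np.degrees(cv2.Rodrigues(R.T@G)[0].ravel())/30).round(4))
E
python3 -c "
from h import *
goto(.03,0,.15)"
```

```text
t 1.1 cradle now [-0.0624 -0.3655  0.2421] F [-0.75  0.61 -0.46] gap -0.0002133416957940991
shift [ 0.7404 -0.1425  0.1846] turn [-8.000e-04 -7.000e-04 -8.361e-01]
```

Request:
{"op": "arm_command", "data": {"delta_pos": [[0.06,-0.012,0],[0.15,-0.03,0.01],[0.25,-0.05,0.03],[0.36,-0.07,0.06],[0.47,-0.09,0.09],[0.58,-0.11,0.12],[0.67,-0.13,0.15],[0.72,-0.14,0.175],[0.74,-0.1425,0.185],[0.74,-0.1425,0.185]], "angular": [[0,0,-0.08],[0,0,-0.19],[0,0,-0.3],[0,0,-0.42],[0,0,-0.55],[0,0,-0.67],[0,0,-0.76],[0,0,-0.82],[0,0,-0.836],[0,0,-0.836]]}}

```text
time: 2.35
eef_pos: [0.5885, 0.1917, 0.1496]
tool_rot: [[0.251, 0.968, -0.001], [0.968, -0.251, -0.0], [-0.0, -0.0, -1.0]]
force: [0.3, -0.7, 0.1]
finger_gap: 0.0002
gripper_force: 0.0
```

```bash
python3 - <<'E'
from h import *
goto(.03,0,.057)
s=snap('wrist','wrist1.png');t=snap('scene','scene2.png')
f=t['frame'][100:260,270:440,::-1]
f=cv2.resize(f,None,fx=2.35,fy=2.5,interpolation=cv2.INTER_CUBIC)
cv2.imwrite('pics/both.png',np.hstack([s['frame'][:,:400+0,::-1] if 0 else cv2.resize(s['frame'][:,:,::-1],(400,400*400//640)),f[:250]]) if 0 else f)
E
```

```text
t 2.35 cradle now [ 0.0319 -0.0043  0.1496] F [ 0.33 -0.71  0.1 ] gap 0.00024179899734590028
shift [ 0.0087 -0.0038  0.1853] turn [-0.0009  0.0009 -0.0124]
```

View pics/wrist1.png

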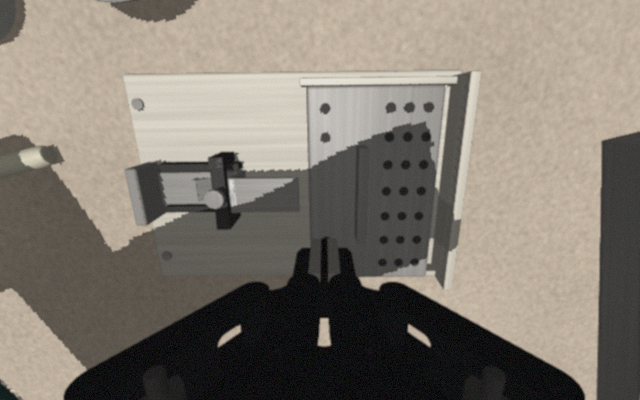

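View pics/both.png

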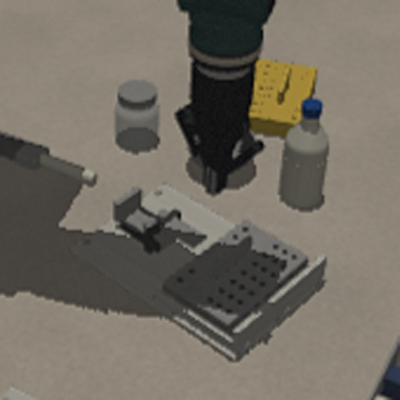

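The wrist view shows the tab's top edge at (127,168)–(138,224), the pin at (213,200), the cassette's near edge at about x=307 and the fin at about (358,147)–(358,240). The fingers hang clear above, at about (325,245). I'll check the cradle-frame values from this view.

```bash
python3 - <<'E'
from h import *
s=load('wrist');p=np.load('pose.npy');c,n=np.cos(p[2]),np.sin(p[2])
for m,u,z in [('plateNL',(124,74),.008),('plateNR',(162,276),.008),('tabL',(127,168),.05),('tabR',(138,224),.05),('pin',(213,200),.056),('cass',(307,86),.038),('cass',(311,270),.038),('fin L',(357,147),.06),('finR',(357,241),.06),('fenceL',(468,72),.045),('fenceR',(446,287),.045),('tongueL',(299,178),.046),('tongueR',(299,211),.046)]:
    w=ray(s,*u,z);d=w[:2]-p[:2];print(m,np.round([c*d[0]+n*d[1],-n*d[0]+c*d[1]],4))
P=np.array([ctrl.state()['eef_pos']]);P[0,2]-=.011;print('TCP tip px',proj(s,P),proj(s,P+[0,0,.013]),proj(s,P-[0,0,.013]))
E
```

```text
plateNL [-0.1406  0.0998]
plateNR [-0.1419 -0.0996]
tabL [-0.1263  0.0258]
tabR [-0.127  -0.0226]
pin [-0.0582  0.0003]
cass [0.0189 0.0871]
cass [ 0.0188 -0.0753]
fin L [0.0566 0.0426]
finR [ 0.0587 -0.035 ]
fenceL [0.1395 0.0956]
fenceR [ 0.1449 -0.09  ]
tongueL [0.011  0.0156]
tongueR [ 0.0101 -0.0133]
TCP tip px [[325.06067024 254.56844179]] [[325.16846026 267.16821012]] [[324.96856718 243.80235053]]
```

```bash
python3 - <<'E'
from h import *
p=np.load('pose.npy');c,n=np.cos(p[2]),np.sin(p[2]);p[:2]+=[c*.003-n*.0015,n*.003+c*.0015];np.save('pose.npy',p)
goto(.029,0,.058)
E
```

```text
t 2.45 cradle now [ 0.029  -0.0061  0.1504] F [-0.54 -0.47  0.69] gap -2.5119247458442495e-05
shift [ 0.0122 -0.0002  0.1848] turn [ 0.0009  0.     -0.0134]
```

Request:
{"op": "arm_command", "data": {"delta_pos": [[0.006,0,0.04],[0.012,0,0.1],[0.012,0,0.15],[0.012,0,0.175],[0.012,0,0.185],[0.012,0,0.185]], "angular": [[0,0,-0.013],[0,0,-0.013],[0,0,-0.013],[0,0,-0.013],[0,0,-0.013],[0,0,-0.013]]}}

```text
time: 3.2
eef_pos: [0.5903, 0.1981, 0.0579]
tool_rot: [[0.244, 0.97, 0.001], [0.97, -0.244, 0.0], [0.0, 0.001, -1.0]]
force: [-0.6, 0.4, 1.3]
finger_gap: 0.0
gripper_force: 0.0
```

```bash
python3 - <<'E'
from h import *
goto(.029,0,.057)
s=snap('wrist','wrist2.png')
E
```

```text
t 3.2 cradle now [0.0291 0.0009 0.0579] F [-0.62  0.45  1.34] gap 3.39183825537275e-05
shift [-0.0018 -0.0003  0.0018] turn [ 0.0012 -0.0005  0.0019]
```

View pics/wrist2.png

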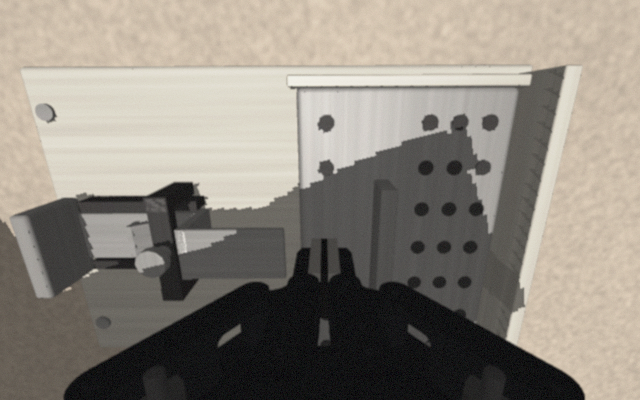

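The fingertips sit in the gap between the tongue and the fin, level with the fin. Now I'll push gently.

Request:
{"op": "arm_command", "data": {"delta_pos": [[-0.002,0.006,0.002],[-0.002,0.012,0.002],[-0.002,0.018,0.002],[-0.002,0.023,0.002],[-0.002,0.027,0.002],[-0.002,0.031,0.002],[-0.002,0.035,0.002],[-0.002,0.038,0.002]], "angular": [[0,0,0],[0,0,0],[0,0,0],[0,0,0],[0,0,0],[0,0,0],[0,0,0],[0,0,0]]}}

```text
time: 4.25
eef_pos: [0.6073, 0.193, 0.0562]
tool_rot: [[0.243, 0.97, -0.002], [0.97, -0.243, 0.0], [-0.0, -0.002, -1.0]]
force: [-7.1, 0.7, 4.5]
finger_gap: -0.0001
gripper_force: 3.5
```

```bash
python3 -c "
from h import *
goto(.06,0,.057)"
```

```text
t 4.25 cradle now [0.0468 0.     0.0562] F [-7.09  0.69  4.46] gap -8.423253145833981e-05
shift [-0.0001  0.0263 -0.0017] turn [-0.0036  0.0002  0.0033]
```

Request:
{"op": "arm_command", "data": {"delta_pos": [[0,0.003,0],[0,0.006,0],[0,0.009,0],[0,0.012,0]], "angular": [[0,0,0],[0,0,0],[0,0,0],[0,0,0]]}}

```text
time: 4.75
eef_pos: [0.6131, 0.1915, 0.0562]
tool_rot: [[0.243, 0.97, -0.002], [0.97, -0.243, 0.0], [-0.0, -0.002, -1.0]]
force: [-5.6, 1.2, 4.0]
finger_gap: -0.0002
gripper_force: 3.4
```

Request:
{"op": "arm_command", "data": {"delta_pos": [[0,0.003,0],[0,0.005,0],[0,0.007,0]], "angular": [[0,0,0],[0,0,0],[0,0,0]]}}

```text
time: 5.12
eef_pos: [0.6163, 0.1906, 0.0562]
tool_rot: [[0.243, 0.97, -0.002], [0.97, -0.243, 0.0], [-0.0, -0.002, -1.0]]
force: [-9.6, 2.3, 5.6]
finger_gap: -0.0001
gripper_force: 5.1
```

Request:
{"op": "arm_command", "data": {"delta_pos": [[0,0.002,0],[0,0.004,0]], "angular": [[0,0,0],[0,0,0]]}}

```text
time: 5.38
eef_pos: [0.6166, 0.1905, 0.0561]
tool_rot: [[0.242, 0.97, -0.005], [0.97, -0.242, 0.001], [-0.0, -0.005, -1.0]]
force: [-20.6, 4.1, 12.2]
finger_gap: -0.0
gripper_force: 10.4
```

Force rose to 21 N with almost no motion, so the cassette is home. I'll back off, lift and check.

Request:
{"op": "arm_command", "data": {"delta_pos": [[0,-0.006,0],[0,-0.018,0],[0,-0.028,0],[0,-0.03,-0.03],[0,-0.03,-0.09],[0,-0.03,-0.15],[0,-0.03,-0.18],[0,-0.03,-0.18]], "angular": [[0,0,0],[0,0,0],[0,0,0],[0,0,0],[0,0,0],[0,0,0],[0,0,0],[0,0,0]]}}

```text
time: 6.38
eef_pos: [0.6054, 0.1937, 0.1473]
tool_rot: [[0.243, 0.97, 0.002], [0.97, -0.243, 0.0], [0.001, 0.002, -1.0]]
force: [0.7, -0.9, -0.3]
finger_gap: -0.0006
gripper_force: 0.0
```

```bash
python3 - <<'E'
from h import *
goto(-.175,0,.14)
snap('wrist','wrist3.png')
E
```

```text
t 6.375 cradle now [0.0448 0.0003 0.1473] F [ 0.72 -0.91 -0.32] gap -0.0006099091441657774
shift [ 0.     -0.4396  0.0137] turn [ 0.0033 -0.0015  0.0026]
```

View pics/wrist3.png

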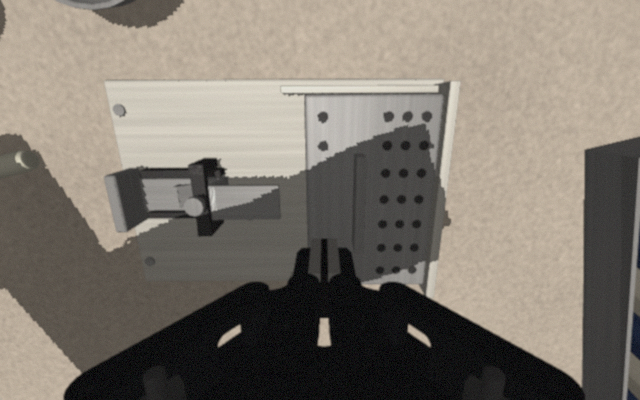

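The cassette is flush against the fence and square, with its near edge at x≈305 parallel to the cradle. Next is the tab. First I'll check how close the brush end is.

```bash
python3 - <<'E'
from h import *
s=load('wrist');p=np.load('pose.npy');c,n=np.cos(p[2]),np.sin(p[2])
w=ray(s,39,156,.02);d=w[:2]-p[:2];print(np.round([c*d[0]+n*d[1],-n*d[0]+c*d[1]],4))
goto(-.162,0,.13)
E
```

```text
[-0.2076  0.0344]
t 6.425 cradle now [4.440e-02 1.000e-04 1.461e-01] F [-0.61 -0.34  0.24] gap -0.00021851696368305643
shift [ 4.000e-04 -4.127e-01  3.210e-02] turn [ 0.0003 -0.0001  0.0025]
```

Request:
{"op": "arm_command", "data": {"delta_pos": [[0,-0.05,0],[0,-0.13,0],[0,-0.22,0],[0,-0.31,0],[0,-0.38,0],[0,-0.41,0.01],[0,-0.413,0.05],[0,-0.413,0.11],[0,-0.413,0.17],[0,-0.413,0.205],[0,-0.413,0.21],[0,-0.413,0.21]], "angular": [[0,0,0],[0,0,0],[0,0,0],[0,0,0],[0,0,0],[0,0,0],[0,0,0],[0,0,0],[0,0,0],[0,0,0],[0,0,0],[0,0,0]]}}

```text
time: 7.92
eef_pos: [0.4049, 0.2438, 0.0413]
tool_rot: [[0.243, 0.97, -0.0], [0.97, -0.243, -0.0], [-0.0, -0.0, -1.0]]
force: [0.4, -0.1, 0.0]
finger_gap: 0.0002
gripper_force: 0.0
```

```bash
python3 - <<'E'
from h import *
goto(-.0965,0,.041)
snap('wrist','wrist4.png')
E
```

```text
t 7.925 cradle now [-0.1619 -0.0002  0.0413] F [ 0.45 -0.05  0.03] gap 0.0001732730344542141
shift [0.0002 0.1308 0.0006] turn [-0.0002  0.0003  0.0021]
```

View pics/wrist4.png

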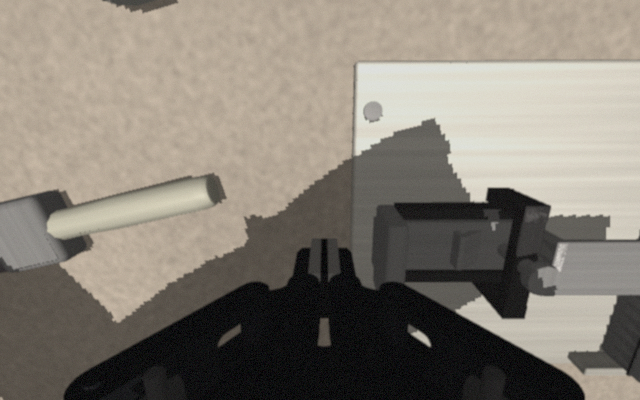

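The fingers at (325,260) are in front of the tab, whose top is at (390,245), and they clear the brush. Pushing now.

Request:
{"op": "arm_command", "data": {"delta_pos": [[0,0.007,0],[0,0.014,0],[0,0.021,0],[0,0.028,0],[0,0.036,0],[0,0.044,0],[0,0.052,0],[0,0.06,0],[0,0.068,0],[0,0.076,0],[0,0.084,0],[0,0.092,0],[0,0.1,0],[0,0.107,0],[0,0.113,0],[0,0.118,0],[0,0.122,0]], "angular": [[0,0,0],[0,0,0],[0,0,0],[0,0,0],[0,0,0],[0,0,0],[0,0,0],[0,0,0],[0,0,0],[0,0,0],[0,0,0],[0,0,0],[0,0,0],[0,0,0],[0,0,0],[0,0,0],[0,0,0]]}}

```text
time: 10.1
eef_pos: [0.4634, 0.2291, 0.0412]
tool_rot: [[0.243, 0.97, -0.001], [0.97, -0.243, 0.0], [0.0, -0.001, -1.0]]
force: [-6.8, 3.9, 3.4]
finger_gap: -0.0003
gripper_force: 3.6
```

Request:
{"op": "arm_command", "data": {"delta_pos": [[0,0.003,0],[0,0.006,0],[0,0.008,0]], "angular": [[0,0,0],[0,0,0],[0,0,0]]}}

```text
time: 10.48
eef_pos: [0.4672, 0.2281, 0.0412]
tool_rot: [[0.243, 0.97, -0.001], [0.97, -0.243, 0.0], [0.0, -0.001, -1.0]]
force: [-6.7, 4.1, 4.0]
finger_gap: 0.0001
gripper_force: 3.7
```

Request:
{"op": "arm_command", "data": {"delta_pos": [[0,0.002,0],[0,0.004,0]], "angular": [[0,0,0],[0,0,0]]}}

```text
time: 10.72
eef_pos: [0.4688, 0.2277, 0.0411]
tool_rot: [[0.243, 0.97, -0.002], [0.97, -0.243, 0.001], [0.0, -0.002, -1.0]]
force: [-11.7, 5.8, 6.4]
finger_gap: 0.0002
gripper_force: 6.2
```

Request:
{"op": "arm_command", "data": {"delta_pos": [[0,0.002,0],[0,0.004,0]], "angular": [[0,0,0],[0,0,0]]}}

```text
time: 10.98
eef_pos: [0.4691, 0.2276, 0.041]
tool_rot: [[0.242, 0.97, -0.005], [0.97, -0.242, 0.002], [0.001, -0.005, -1.0]]
force: [-20.8, 9.3, 14.4]
finger_gap: -0.0001
gripper_force: 11.4
```

The slide is at its stop: 21 N with no motion. Now I'll release straight back, then lift.

Request:
{"op": "arm_command", "data": {"delta_pos": [[0,-0.008,0],[0,-0.024,0],[0,-0.044,0],[0,-0.068,0],[0,-0.094,0],[0,-0.12,0],[0,-0.135,0],[0,-0.138,-0.03],[0,-0.138,-0.1],[0,-0.138,-0.17],[0,-0.138,-0.2],[0,-0.138,-0.2]], "angular": [[0,0,0],[0,0,0],[0,0,0],[0,0,0],[0,0,0],[0,0,0],[0,0,0],[0,0,0],[0,0,0],[0,0,0],[0,0,0],[0,0,0]]}}

```text
time: 12.48
eef_pos: [0.405, 0.2441, 0.142]
tool_rot: [[0.243, 0.97, 0.002], [0.97, -0.243, 0.001], [0.001, 0.002, -1.0]]
force: [0.1, 1.1, -0.0]
finger_gap: 0.0001
gripper_force: 0.0
```

```bash
python3 - <<'E'
from h import *
goto(-.162,0,.15)
s=snap('wrist','w5.png');t=snap('scene','s5.png')['frame'][150:260,280:430,::-1];
a=cv2.resize(s['frame'][:,:,::-1],(400,250));b=cv2.resize(t,(400,293),interpolation=cv2.INTER_CUBIC)
cv2.imwrite('pics/both5.png',np.vstack([s['frame'][40:290,160:,::-1],cv2.resize(t,(480,350),interpolation=cv2.INTER_CUBIC)]))
E
```

```text
t 12.475 cradle now [-0.1618  0.0002  0.142 ] F [ 0.09  1.12 -0.04] gap 0.00010393576856704776
shift [-0.0003 -0.0004 -0.0159] turn [ 0.0034 -0.0022  0.0027]
```

View pics/both5.png

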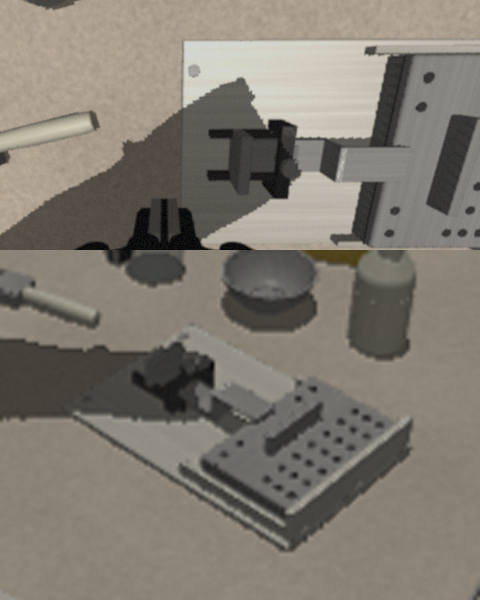

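The tongue, with its tip at wrist pixel (570,203), now lies over the cassette's near edge at about x=548, and the slide is held mid-way. I'll check the tip's position and, if it matches the latched value, hand in.

```bash
python3 - <<'E'
from h import *
s=load('wrist');p=np.load('pose.npy');c,n=np.cos(p[2]),np.sin(p[2])
v=[]
for u,z in [((570,203),.046),((549,105),.038),((390,190),.05)]:
    w=ray(s,*u,z);d=w[:2]-p[:2];v.append(c*d[0]+n*d[1]);print(np.round([v[-1],-n*d[0]+c*d[1]],4))
if abs(v[0]-.04)<.006: print(order.sign_off())
E
```

```text
[0.0399 0.001 ]
[0.011  0.0777]
[-0.1096  0.0131]
the job is handed in; nothing more can be done
None
```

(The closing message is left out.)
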